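Twist the sample pot home in its holder

TASK

Put the capped sample pot, narrow end down, into the round holder and work it down with a twisting motion, turning it as you press, until it bottoms out with its flange down on the holder's rim. Let go of it and leave the other things on the table where they are.

Things in the scene. Friction and masses are not known exactly. Their poses are not given: they have to be found in the camera images.
- pot: Closed aluminium sample pot, 0.14 to 0.28 kg, 90 mm tall, standing upright; origin at the centre of its underside, z along its axis; round, yaw does not matter. Bottom up: nose 36 mm diameter up to 12 mm, cone widening to 46 mm diameter at 20 mm, straight body 46 mm up to 56 mm, flange 64 mm diameter from 56 to 60 mm, ribbed black cap above (cap and pot are one piece).
- pot_cap (a point): Middle of the pot's ribbed black cap, on its axis 75 mm above its underside: the place to grip. The cap is 54 mm in diameter, from 60 to 90 mm above the underside.
- holder: Round grey holder fixed to the table: cylinder 88 mm outer diameter, rim 68 mm above the table, on a square base plate 110 x 110 x 8 mm; origin on the table at its centre, z up, yaw does not matter. Bore 52 mm diameter, 60 mm deep, lined with six upright sprung rubber beads, 34 to 58 mm above the table, which leave an opening of 43 mm diameter and grip the pot's 46 mm body.
- holder_rim (a point): Centre of the holder's mouth, 68 mm above the table. The pot's cone meets the beads with its underside about 30 mm below this point; home, the flange lies on the rim, underside 56 mm below this point. Pushed straight down the pot takes some 20 to 35 N; while it is being turned (either way or to and fro) 5 to 15 N. It stays where it is let go.
- ferrule: Bystander: short round clamp ferrule with a flange, 50 mm diameter, 30 mm tall, standing between pot and holder; origin at the centre of its underside.
- beaker: Bystander: small white dosing cup, 58 mm diameter, 61 mm tall; origin at the centre of its underside.
- screwdriver: Bystander: screwdriver lying on the table, 194 mm long; origin under its middle.
- spanner: Bystander: open-ended spanner lying flat, 188 mm long, 6 mm thick; origin under its middle.
- marker: Bystander: marker pen lying on the table, 133 mm long; origin under its middle.
- tape_roll: Bystander: roll of packing tape lying flat, 103 mm diameter, 48 mm tall; origin at the centre of its underside.
Mind the look-alikes: they are no part of the job. What is shaped like the pot but red is not meant.

How it is judged:
By the outcome, as a careful person would: the job done as asked, in the order asked, and still so for the second after the job is handed in, with the robot touching nothing.
It also fails if it takes over 64 s, if anything falls off the work surface, if the arm or the gripper's body presses on something with over 40 N, if the wrist force passes 120 N, or if a joint passes its speed limit or range.

ROBOT

A 7-joint arm with a two-finger parallel gripper is mounted at the origin on a cart in front of the work surface, level with it; the furniture and walls round the work are solid. World frame = base frame: x ahead of the robot, y to its left, z up, the work surface at z = 0. Lengths are in m, angles in rad, forces in N, time in s.
With the tool pointing down it reaches from about 0.4 to 0.875 m from the base axis. Payload 19.3 kg.
Tool frame: the origin (TCP) lies midway between the tips of the shut fingers; the grasp point (between the pads) lies 19 mm behind it; z points along the fingers, y is the direction in which the jaws open and shut (so a half turn about z gives the same grasp; the last joint's range is limited). The gripper opens to 85 mm and grips with 20 to 120 N. Pads are 22 mm wide; open, the fingers measure 114 mm over their backs; the gripper's body (76 mm by 85 mm) begins 54 mm behind the grasp point. The pads swing forward as they close: fully open they stand 13 mm farther back than shut.
Start: joints at [1.261, 0.521, -0.036, 1.599, 0.021, 1.021, -0.113], TCP at [0.148, -0.607, 0.2] pointing down, gripper open.
Joint ranges: [-2.91, 2.91], [-0.3, 2.13], [-1.5, 1.42], [0.17, 2.43], [-1.26, 4.41], [0.16, 1.93], [-2.52, 2.52]. Speed limits (rad/s): [1.89, 1.89, 2.39, 2.39, 3.01, 3.01, 3.01].

INTERFACE

Orientations are given as [roll, pitch, yaw] about the fixed x, y, z axes, in that order (R = Rz(yaw) Ry(pitch) Rx(roll)).
In Python, from workcell import bot gives the robot as it stands.
- The arm moves only by the tool servo_tool, never from a script. Its argument "plan" is a list of rows, each a list of 5 numbers: the shift along the world's x, y, z in mm, then the turn about the world's z in rad, then the gripper's target within -1 to 1 (shut at 1, half-way at 0, fully open at -1). In form: [[tx, ty, tz, yaw, jaw], ...]. A call has exactly 10 rows; each row is the pose to reach, as a shift and turn from the pose commanded when the call began; what a row does not reach only later rows make up. A row lasts 1/12 s, in which the tool goes at most 41.7 mm and 7.16 degrees, less where a joint would pass 70% of its speed; a pose out of reach is approached as far as the arm can. A call with a gripper value outside its range is refused whole. The fingers move at their own pace and stop on an object; "squeeze" is the grip in N (left out, the last holds). Time passes only in rows, so rows that repeat a pose let the fingers close, or fill a call up. It gives the time, the measured TCP pose, the force and the opening at its end, in the units of the state.
- bot.observe(): the state, without advancing time (a new reading comes with each control period).
- bot.grab_frame(name): name is "side" or "top" or "wrist"; returns the picture (420x560x3 uint8, blue, green, red); there is no depth.
- bot.calibration(name): a dict with "fx", "fy", "cx", "cy" (pixels), "T" (4x4, takes a point from camera to world coordinates). Camera axes: x right, y down, z forward; pixel columns grow to the right and rows downward; lengths in m; the calibration is good to about 2 mm. The wrist camera is an equidistant fisheye: a pixel r from the principal point sees the ray r / f radians off the axis. A picture is of the moment at which its call begins: read the wrist's pose just before it. calibration takes no time and is no camera call; for the wrist camera it gives the pose at the moment of the call.
- bot.job_done(): hands the job in, once; it reports no verdict.
The state is a dict: "clock": time; "qpos": joint angles; "qd": joint speeds; "joint_efforts": joint torques, N m; "position": TCP position; "tool_rot": TCP orientation; "force": force on the tool from outside, world axes, zero at the start; "moment": the same for the moment, N m; "grip_width": finger opening in m.
Only numpy, scipy, OpenCV 4.12 (cv2) and the standard library are available. Lean on these libraries where they do the work, as an engineer would, in place of code of your own. Each camera call takes 0.05 s, during which the arm holds its last target.

## Working session

There is one attempt and no reset: what is moved stays moved. The work goes in short steps, Python scripts to look and compute and a tool call to move; the robot and the scene stay as the last step left them, time stands still between calls to the robot, and variables do not carry over. Pictures are saved under pics/ and viewed, and the job is handed in when it is done.

Besides the shell and the picture viewer there is one more tool, called after "Emit:" as name(argument=value, ...) on one line, values as JSON. servo_tool: Moves the arm, as the interface text tells. Its arguments: {"type":"object","properties":{"plan":{"type":"array","items":{"type":"array","items":{"type":"number"}}},"squeeze":{"type":"number"}},"required":["plan"]}

```bash
mkdir -p pics
python3 - <<'E'
from workcell import bot
import cv2,numpy as np
s=bot.observe();print({k:np.round(v,3).tolist() for k,v in s.items()})
for n in ("top","side","wrist"):
    c=bot.calibration(n);print(n,c["fx"],c["fy"],c["cx"],c["cy"]);print(np.round(c["T"],3).tolist())
    cv2.imwrite(f"pics/{n}0.png",bot.grab_frame(n))
E
```

```text
{'clock': 0.0, 'qpos': [1.261, 0.522, -0.036, 1.6, 0.021, 1.021, -0.113], 'qd': [0.001, -0.0, 0.001, -0.001, -0.0, 0.0, 0.0], 'joint_efforts': [0.001, -92.713, 1.98, -36.994, 0.018, 0.008, -0.0], 'position': [0.148, -0.607, 0.2], 'tool_rot': [-3.141, 0.0, 0.24], 'force': [0.348, 0.329, -0.938], 'moment': [-0.04, 0.02, -0.016], 'grip_width': 0.086}
top 477.60733326479135 477.60733326479135 284.1406574671662 207.72199435540205
[[-0.018, -0.978, 0.207, 0.304], [-1.0, 0.018, -0.005, -0.016], [0.001, -0.207, -0.978, 1.209], [0.0, 0.0, 0.0, 1.0]]
side 491.02180120396383 491.02180120396383 269.25684423218917 205.8358401851599
[[-0.827, -0.221, 0.517, -0.078], [-0.562, 0.32, -0.762, 0.911], [0.003, -0.921, -0.389, 0.532], [0.0, 0.0, 0.0, 1.0]]
wrist 325.19226210127806 325.19226210127806 283.17854534556244 217.23434322600414
[[0.237, -0.932, -0.275, 0.219], [-0.972, -0.227, -0.067, -0.59], [0.0, 0.283, -0.959, 0.374], [0.0, 0.0, 0.0, 1.0]]
```

View pics/top0.png

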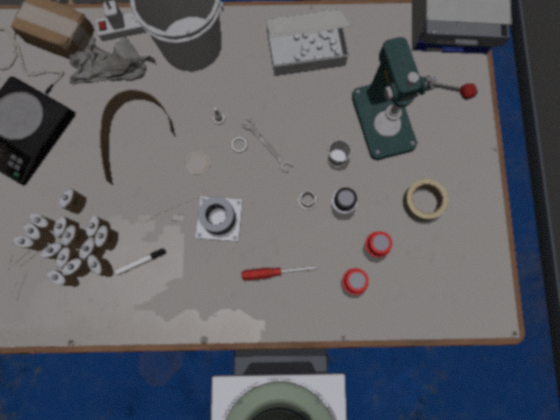

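View pics/side0.png

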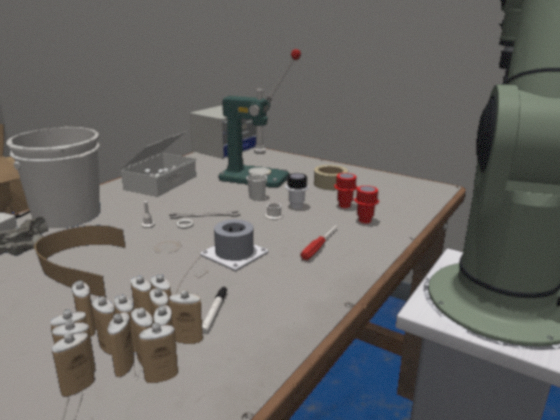

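Top view: the black-capped pot is at about (345,198). The red look-alikes are at (379,244) and (356,281), the beaker at (339,156), the ferrule at (307,200) and the holder at (217,215). Only (345,198) has an aluminium body with a black cap, so I'll enlarge that area to confirm and measure it.

```bash
cat > h.py <<'E'
import numpy as np
def ray(c,u,v):
    T=np.array(c["T"]);d=T[:3,:3]@np.array([(u-c["cx"])/c["fx"],(v-c["cy"])/c["fy"],1]);return T[:3,3],d
def plane(c,u,v,z):
    o,d=ray(c,u,v);return o+d*(z-o[2])/d[2]
def proj(c,p):
    T=np.array(c["T"]);q=T[:3,:3].T@(np.array(p)-T[:3,3]);return c["fx"]*q[0]/q[2]+c["cx"],c["fy"]*q[1]/q[2]+c["cy"]
E
python3 - <<'E'
from workcell import bot
import cv2,numpy as np
from h import *
c=bot.calibration("top")
for n,u,v,z in (("pot",345,198,.09),("holder",217,215,.068),("ferr",307,200,.03),("beaker",339,155,.061),("tape",427,200,.048),("red",379,243,.09)):
    print(n,np.round(plane(c,u,v,z),3))
print(proj(c,(.148,-.607,.2)))
a=cv2.imread("pics/top0.png")[140:260,180:400];b=cv2.imread("pics/side0.png")[150:280,190:400]
a=cv2.resize(a,(780,425),interpolation=2);b=cv2.resize(b,(780,483),interpolation=2)
cv2.imwrite("pics/ca.png",a);cv2.imwrite("pics/cb.png",b)
E
```

```text
pot [ 0.562 -0.168  0.09 ]
holder [0.53  0.142 0.068]
ferr [ 0.572 -0.08   0.03 ]
beaker [ 0.68  -0.162  0.061]
tape [ 0.563 -0.378  0.048]
red [ 0.452 -0.244  0.09 ]
(np.float64(579.5591475573661), np.float64(382.7455830676646))
```

View pics/ca.png

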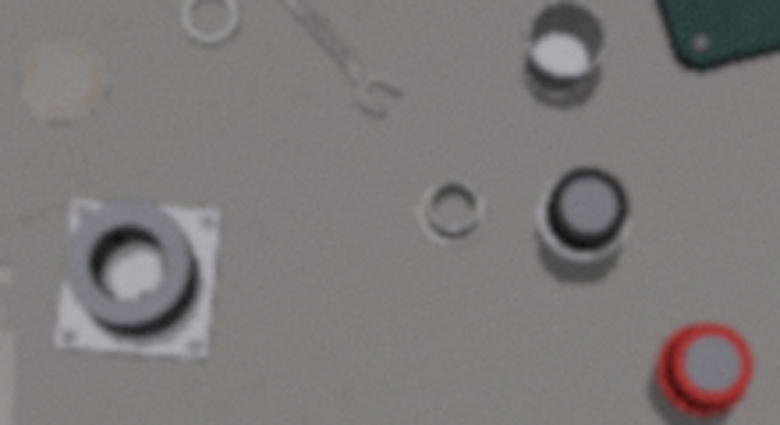

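View pics/cb.png

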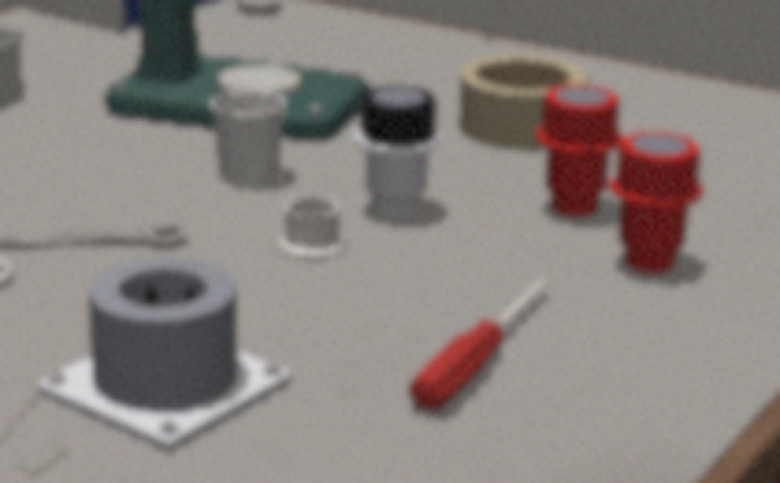

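View pics/wrist0.png

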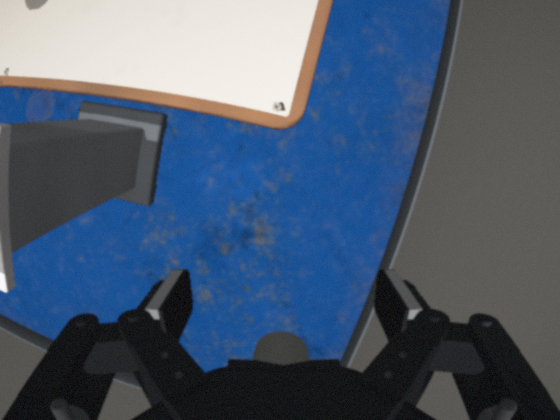

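The crops confirm it. The aluminium body with the black cap is the pot, at crop (588,207) in top and (400,97) in side. Both red ones are look-alikes. Next I triangulate the pot and holder with both cameras.

Run:
```python
from workcell import bot
from h import *
t=bot.calibration("top");s=bot.calibration("side")
def tri(a,b):
    A=np.zeros((3,3));B=np.zeros(3)
    for c,p in((t,a),(s,b)):
        o,d=ray(c,*p);d=d/np.linalg.norm(d);M=np.eye(3)-np.outer(d,d);A+=M;B+=M@o
    return np.linalg.solve(A,B)
for n,a,b,z in(("pot",(345.9,198.4),(297.7,176.1),.09),("holder",(217,215.3),(233.9,228.1),.068),("press head",(402,62),(247,100),.25)):
    print(n,tri(a,b).round(4),plane(t,*a,z).round(4),plane(s,*b,z).round(4))
```

```text
pot [ 0.5616 -0.1701  0.09  ] [ 0.5609 -0.1705  0.09  ] [ 0.5625 -0.1701  0.09  ]
holder [0.5325 0.1442 0.0651] [0.5294 0.1422 0.068 ] [0.5319 0.1494 0.068 ]
press head [ 0.8243 -0.2879  0.2495] [ 0.8291 -0.2853  0.25  ] [ 0.8135 -0.2819  0.25  ]
```

Emit:
servo_tool(plan=[[20,20,10,0,-1],[45,48,10,0,-1],[70,75,10,0,-1],[97,102,10,0,-1],[123,130,10,0,-1],[149,157,10,0,-1],[175,184,10,0,-1],[201,212,10,0,-1],[227,239,10,0,-1],[253,266,10,0,-1]])

```text
clock: 0.98
position: [0.4024, -0.3395, 0.2102]
tool_rot: [3.142, 0.0, 0.24]
force: [0.6, -0.9, -0.1]
grip_width: 0.0857
```

Emit:
servo_tool(plan=[[26,27,0,0,-1],[52,55,0,0,-1],[78,82,0,0,-1],[104,110,0,0,-1],[125,135,0,0,-1],[143,155,0,0,-1],[155,166,0,0,-1],[161,171,0,0,-1],[161,171,0,0,-1],[161,171,0,0,-1]])

```text
clock: 1.82
position: [0.5617, -0.1715, 0.21]
tool_rot: [3.141, 0.001, 0.239]
force: [-0.6, -0.2, -0.7]
grip_width: 0.0856
```

```bash
cat >> h.py <<'E'
def fray(c,u,v):
    T=np.array(c["T"]);x=(u-c["cx"])/c["fx"];y=(v-c["cy"])/c["fy"];r=np.hypot(x,y)
    d=T[:3,:3]@np.array([np.sin(r)*x/r,np.sin(r)*y/r,np.cos(r)]);return T[:3,3],d
def fplane(c,u,v,z):
    o,d=fray(c,u,v);return o+d*(z-o[2])/d[2]
def fproj(c,p):
    T=np.array(c["T"]);q=T[:3,:3].T@(np.array(p)-T[:3,3]);h=np.hypot(q[0],q[1]);r=np.arctan2(h,q[2])
    return c["fx"]*r*q[0]/h+c["cx"],c["fy"]*r*q[1]/h+c["cy"]
def circ(img,c,f,p,r,col):
    import cv2
    a=np.linspace(0,2*np.pi,73)
    q=np.array([f(c,(p[0]+r*np.cos(t),p[1]+r*np.sin(t),p[2])) for t in a])
    cv2.polylines(img,[np.round(q*16).astype(np.int32)],True,col,1,cv2.LINE_AA,4)
E
python3 - <<'E'
from workcell import bot
import cv2
from h import *
s=bot.observe();print(s["clock"],s["position"].__repr__(),s["tool_rot"],s["qpos"])
c=bot.calibration("wrist");f=bot.grab_frame("wrist");cv2.imwrite("pics/w1.png",f)
for r,z in((.027,.09),(.032,.06)): circ(f,c,fproj,(.5615,-.170,z),r,(0,255,0))
cv2.imwrite("pics/w1o.png",f)
E
```

```text
1.8167 array([ 0.56166305, -0.17145536,  0.20998005]) [3.14125691e+00 8.50284452e-04 2.38625992e-01] [ 0.33761227  0.45657644 -0.1997285   1.68470107  0.10414562  1.01131615
 -1.22976589]
```

View pics/w1o.png

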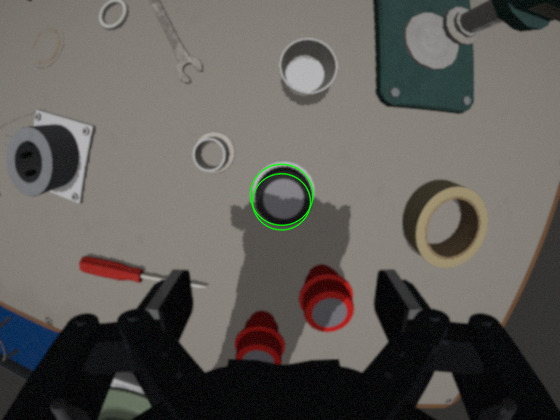

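The overlay fits the cap and flange to about 1 px (image centre 282,198), so the pot estimate (0.5615, -0.170) holds. I descend, turning the wrist +0.6 rad to gain joint-7 margin later.

Emit:
servo_tool(plan=[[0,1,-10,0.1,-1],[0,1,-25,0.2,-1],[0,1,-40,0.3,-1],[0,1,-55,0.4,-1],[0,1,-70,0.5,-1],[0,1,-80,0.6,-1],[0,1,-90,0.6,-1],[0,1,-95,0.6,-1],[0,1,-95,0.6,-1],[0,1,-95,0.6,-1]])

```text
clock: 2.7
position: [0.5623, -0.1696, 0.1155]
tool_rot: [3.141, 0.0, 0.837]
force: [0.8, 0.6, -0.2]
grip_width: 0.0853
```

Run:
```python
from workcell import bot
import cv2
from h import *
s=bot.observe();print(s["clock"],s["position"].__repr__(),s["tool_rot"],s["qpos"])
c=bot.calibration("wrist");f=bot.grab_frame("wrist")
for r,z in((.027,.09),(.032,.06)): circ(f,c,fproj,(.5615,-.170,z),r,(0,255,0))
cv2.imwrite("pics/w2o.png",f)
```

```text
2.7 array([ 0.56229523, -0.16959462,  0.11548053]) [3.14139070e+00 2.46991536e-04 8.36724477e-01] [ 0.4183607   0.5789006  -0.32245629  1.76696593  0.23677264  0.8337629
 -0.74919159]
```

View pics/w2o.png

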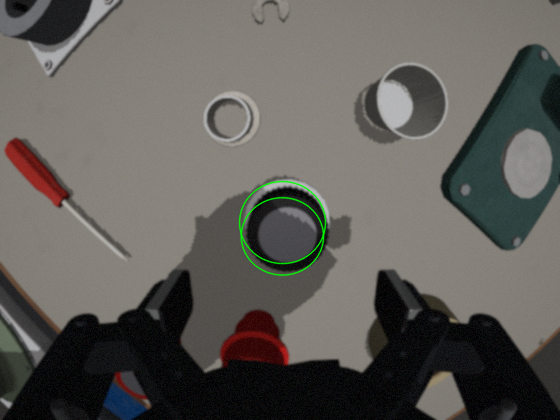

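At this yaw the cap centre sits about 4 px (2 mm) right of the overlay, so I correct by about (+1, -1) mm, lower and grip.

Emit:
servo_tool(plan=[[1,-1,-10,0,-1],[1,-1,-22,0,-1],[1,-1,-34,0,-1],[1,-1,-44,0,-1],[1,-1,-50,0,-1],[1,-1,-54,0,-1],[1,-1,-55,0,-1],[1,-1,-55,0,-1],[1,-1,-55,0,-1],[1,-1,-55,0,-1]])

```text
clock: 3.58
position: [0.5637, -0.1702, 0.0606]
tool_rot: [3.141, -0.0, 0.84]
force: [0.1, 0.1, 0.4]
grip_width: 0.0853
```

Emit:
servo_tool(plan=[[0,0,0,0,0],[0,0,0,0,0],[0,0,0,0,0.6],[0,0,0,0,1],[0,0,0,0,1],[0,0,0,0,1],[0,0,0,0,1],[0,0,0,0,1],[0,0,0,0,1],[0,0,0,0,1]], squeeze=80)

```text
clock: 4.42
position: [0.5634, -0.1701, 0.0602]
tool_rot: [-3.142, 0.0, 0.84]
force: [0.2, 0.1, 0.4]
grip_width: -0.0001
```

Run:
```python
from workcell import bot
import cv2
from h import *
s=bot.observe();print(s["clock"],s["position"],s["force"],s["grip_width"])
cv2.imwrite("pics/w3.png",bot.grab_frame("wrist"))
f=bot.grab_frame("side");cv2.imwrite("pics/s3.png",cv2.resize(f[110:260,200:400],(800,600),interpolation=2))
```

```text
4.4167 [ 0.56341379 -0.17013704  0.0601836 ] [0.24864935 0.14408608 0.40500574] -0.00013213743607365052
```

View pics/s3.png

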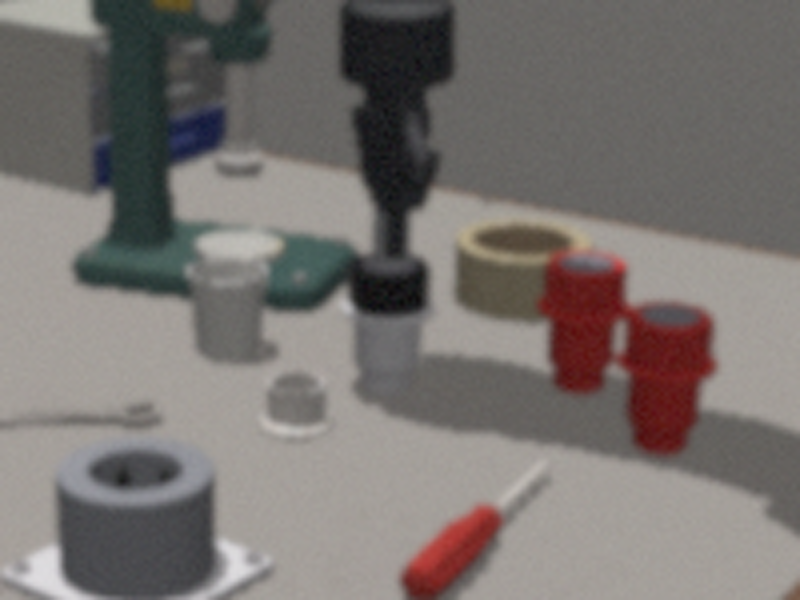

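View pics/w3.png

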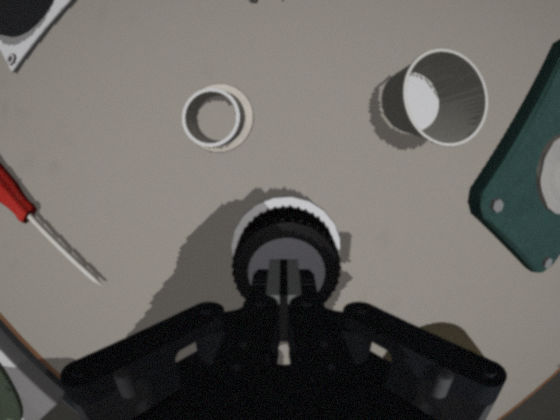

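The jaws shut fully (opening 0), so they missed the cap. In the wrist view the fingertips end at about (283,265), over the cap top. I'll check where the TCP and pot project before moving.

Run:
```python
from workcell import bot
import cv2
from h import *
c=bot.calibration("wrist");f=cv2.imread("pics/w3.png");s=bot.observe()
print(np.round(c["T"],4).tolist());P=s["position"]
for z in(.06,.079,.09,.1,.11):print(z,fproj(c,(P[0],P[1],z)))
for r,z in((.027,.09),(.032,.06)): circ(f,c,fproj,(.5615,-.170,z),r,(0,255,0))
cv2.imwrite("pics/w3o.png",cv2.resize(f[150:400,120:450],(792,600)))
t=bot.grab_frame("top");cv2.imwrite("pics/t3.png",cv2.resize(t[140:260,280:440],(800,600),interpolation=2))
sc=bot.calibration("side");print([proj(sc,(P[0],P[1],z)) for z in(.06,.09,.1)])
```

```text
[[0.7438, -0.6411, -0.189, 0.6119], [-0.6684, -0.7131, -0.2115, -0.1167], [0.0008, 0.2837, -0.9589, 0.2344], [0.0, 0.0, 0.0, 1.0]]
0.06 (np.float64(282.2996129909754), np.float64(251.19518913266097))
0.079 (np.float64(282.2376371043466), np.float64(264.97651377240214))
0.09 (np.float64(282.1961869684297), np.float64(274.3036611314993))
0.1 (np.float64(282.15427698536314), np.float64(283.8274384437648))
0.11 (np.float64(282.10773289323924), np.float64(294.51805363118416))
[(np.float64(297.1723467889987), np.float64(186.42294643400948)), (np.float64(297.45331849625063), np.float64(176.03460191697806)), (np.float64(297.54807610367385), np.float64(172.53113645723744))]
```

View pics/w3o.png

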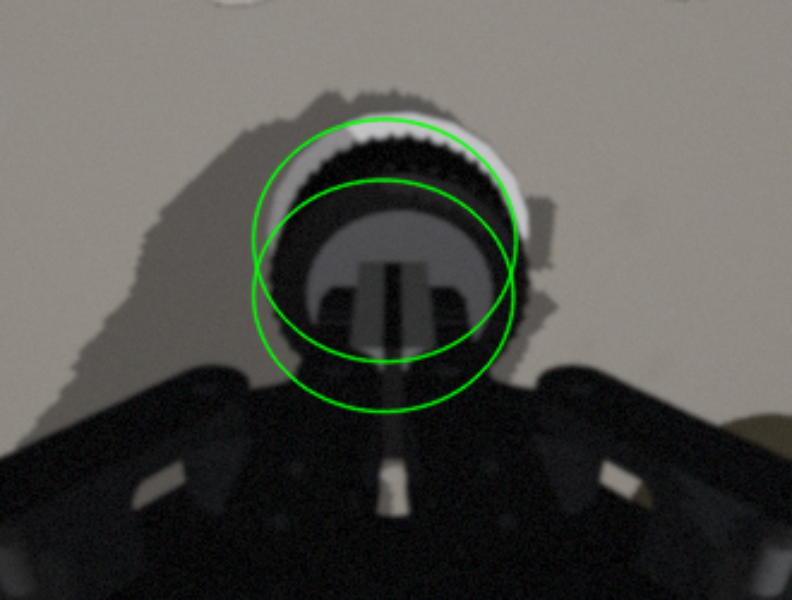

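View pics/t3.png

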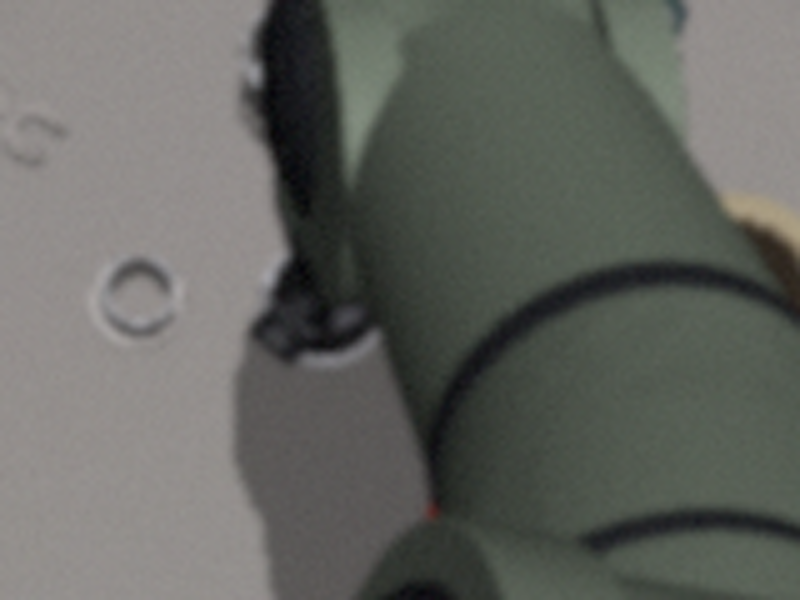

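```bash
python3 - <<'E'
from workcell import bot
from h import *
from scipy.spatial.transform import Rotation as R
c=bot.calibration("wrist");s=bot.observe();P=s["position"];M=R.from_euler("xyz",s["tool_rot"]).as_matrix()
print("cam in tool",M.T@(np.array(c["T"])[:3,3]-P))
for y,z in((0,0),(0,-.013),(0,-.03),(.043,-.013),(.043,-.03),(.043,-.043),(.043,-.0)):
  print(y,z,[np.round(fproj(c,P+M@np.array([x,y,z])),0).tolist() for x in(-.011,.011)])
sc=bot.calibration("side")
E
python3 - <<'E'
import cv2
f=cv2.imread("pics/w2o.png")[240:400,100:460];cv2.imwrite("pics/w2c.png",cv2.resize(f,(792,352),interpolation=2))
E
```

```text
cam in tool [ 0.07211799  0.00040375 -0.17428866]
0 0 [[282.0, 268.0], [282.0, 233.0]]
0 -0.013 [[282.0, 278.0], [282.0, 241.0]]
0 -0.03 [[282.0, 294.0], [282.0, 254.0]]
0.043 -0.013 [[358.0, 277.0], [362.0, 241.0]]
0.043 -0.03 [[365.0, 292.0], [370.0, 253.0]]
0.043 -0.043 [[371.0, 305.0], [376.0, 264.0]]
0.043 -0.0 [[354.0, 268.0], [357.0, 233.0]]
```

View pics/w2c.png

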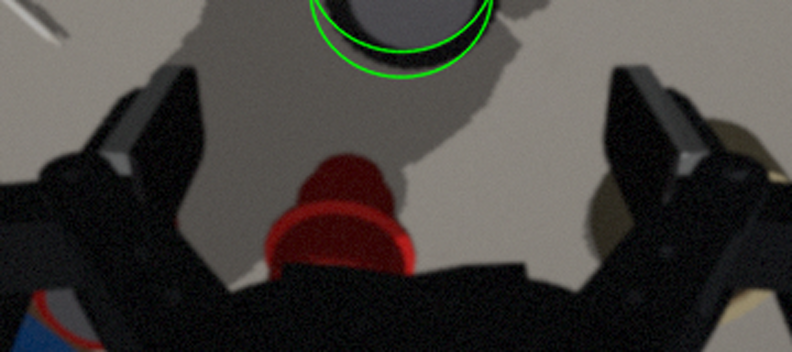

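In the open and shut wrist views the fingertips lie about 35 mm farther back along the tool than the stated TCP. The open tip is at px (378,271), where the given geometry puts it near (362,241). The side view agrees: the tips end at the cap top while the TCP reads 0.060. So I open, look again, and go about 32 mm lower, using the images rather than the nominal offset.

Emit:
servo_tool(plan=[[0,0,3,0,-1],[0,0,3,0,-1],[0,0,3,0,-1],[0,0,3,0,-1],[0,0,3,0,-1],[0,0,3,0,-1],[1,-1,3,0,-1],[1,-1,0,0,-1],[1,-1,-6,0,-1],[1,-1,-10,0,-1]])

```text
clock: 5.4
position: [0.5642, -0.1711, 0.0494]
tool_rot: [-3.141, 0.0, 0.84]
force: [-0.1, 0.2, 0.0]
grip_width: 0.0855
```

Emit:
servo_tool(plan=[[0,0,-3,0,-1],[0,0,-6,0,-1],[0,0,-9,0,-1],[0,0,-12,0,-1],[0,0,-15,0,-1],[0,0,-17,0,-1],[0,0,-19,0,-1],[0,0,-20,0,-1],[0,0,-20,0,-1],[0,0,-20,0,-1]])

```text
clock: 6.23
position: [0.5645, -0.1711, 0.0302]
tool_rot: [3.142, -0.0, 0.84]
force: [-0.6, 0.3, 0.4]
grip_width: 0.0853
```

Run:
```python
from workcell import bot
import cv2
from h import *
s=bot.observe();print(s["clock"],s["position"],s["force"],s["grip_width"])
f=bot.grab_frame("wrist");cv2.imwrite("pics/w4.png",f)
g=bot.grab_frame("side");cv2.imwrite("pics/s4.png",cv2.resize(g[110:230,220:380],(800,600),interpolation=2))
```

```text
6.2333 [ 0.56445904 -0.17111863  0.03024422] [-0.58868426  0.3380885   0.41427073] 0.08527275581047869
```

View pics/w4.png

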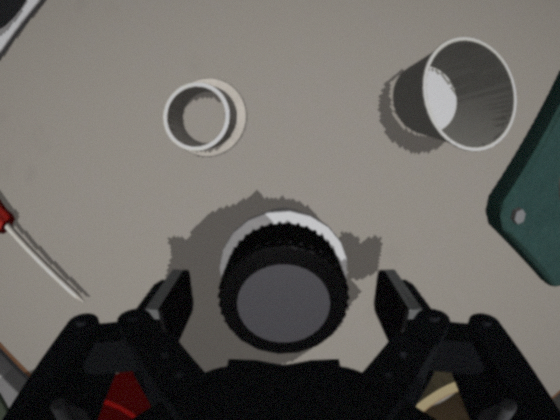

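View pics/s4.png

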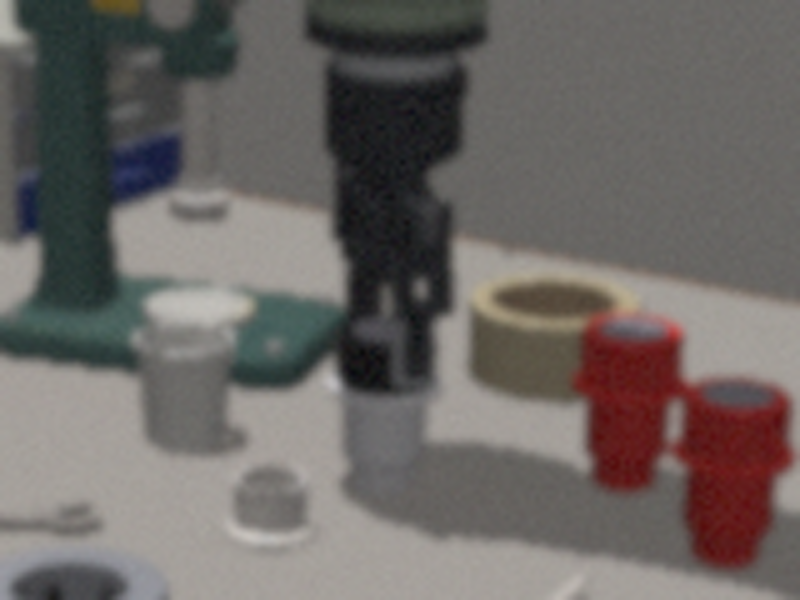

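The fingers now straddle the cap in the wrist view (cap centre about 284,300), with the tips above the flange. I close here.

Emit:
servo_tool(plan=[[0,0,-3,0,-0.5],[0,0,-3,0,0],[0,0,-3,0,0.3],[0,0,-3,0,1],[0,0,-3,0,1],[0,0,-3,0,1],[0,0,-3,0,1],[0,0,-3,0,1],[0,0,-3,0,1],[0,0,-3,0,1]], squeeze=80)

```text
clock: 7.17
position: [0.5644, -0.1711, 0.0275]
tool_rot: [3.141, 0.0, 0.84]
force: [-1.2, 0.4, 5.0]
grip_width: 0.0524
```

Run:
```python
from workcell import bot
import cv2
from h import *
s=bot.observe();print(s["clock"],s["position"],s["force"],s["grip_width"])
f=bot.grab_frame("wrist");cv2.imwrite("pics/w5.png",f)
g=bot.grab_frame("side");cv2.imwrite("pics/s5.png",cv2.resize(g[110:230,220:380],(800,600),interpolation=2))
```

```text
7.1667 [ 0.56443059 -0.17113046  0.02745653] [-1.19754788  0.37354992  4.95688084] 0.05237390281278783
```

View pics/w5.png

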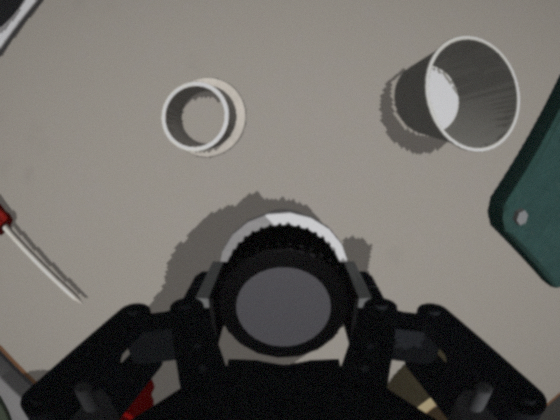

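View pics/s5.png

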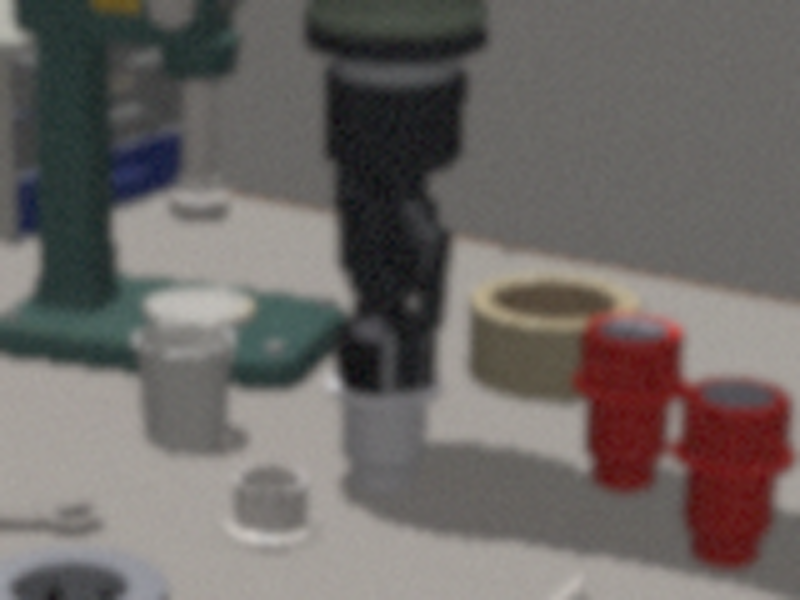

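Gripped: opening 52.4 mm against the 54 mm ribbed cap, and the wrist view shows both pads on the cap. I lift 110 mm and then move part of the way.

Emit:
servo_tool(plan=[[0,0,3,0,1],[0,0,10,0,1],[0,0,22,0,1],[0,0,36,0,1],[0,0,50,0,1],[0,0,65,0,1],[0,0,80,0,1],[0,0,95,0,1],[0,0,105,0,1],[0,0,110,0,1]])

```text
clock: 8.1
position: [0.565, -0.1713, 0.1393]
tool_rot: [3.14, -0.001, 0.84]
force: [0.3, 0.5, -1.8]
grip_width: 0.0522
```

Emit:
servo_tool(plan=[[-2,10,0,0,1],[-4,30,0,0,1],[-6,52,0,0,1],[-8,76,0,0,1],[-10,100,0,0,1],[-12,122,0,0,1],[-14,140,0,0,1],[-15,150,0,0,1],[-15,150,0,0,1],[-15,150,0,0,1]])

```text
clock: 8.93
position: [0.5492, -0.0211, 0.1369]
tool_rot: [-3.141, 0.001, 0.84]
force: [0.5, -0.9, -2.6]
grip_width: 0.0523
```

Run:
```python
from workcell import bot
import cv2
from h import *
s=bot.observe();print(s["clock"],s["position"],s["force"],s["grip_width"],s["qpos"])
c=bot.calibration("wrist");f=bot.grab_frame("wrist");cv2.imwrite("pics/w6.png",f)
for r in(.044,.026): circ(f,c,fproj,(.532,.1435,.068),r,(0,255,0))
cv2.imwrite("pics/w6o.png",f)
g=bot.grab_frame("side");cs=bot.calibration("side")
cv2.imwrite("pics/s6r.png",g)
for r in(.044,.026): circ(g,cs,proj,(.532,.1435,.068),r,(0,255,0))
cv2.imwrite("pics/s6.png",cv2.resize(g[90:270,170:410],(800,600),interpolation=2))
```

```text
8.9333 [ 0.54915845 -0.02110945  0.13687101] [ 0.49344436 -0.9021656  -2.5858616 ] 0.052317214823295106 [ 0.19123633  0.50019354 -0.3547906   1.84810197  0.22724474  0.83352765
 -1.00774804]
```

View pics/w6o.png

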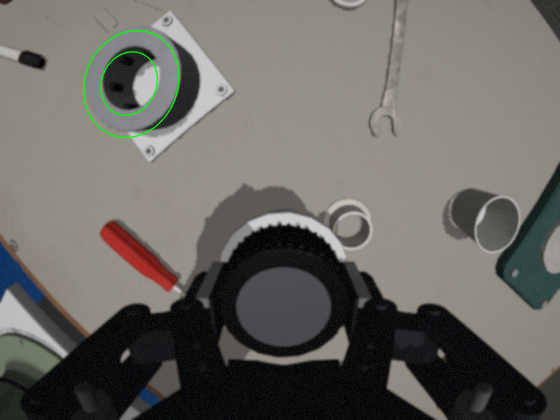

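View pics/s6.png

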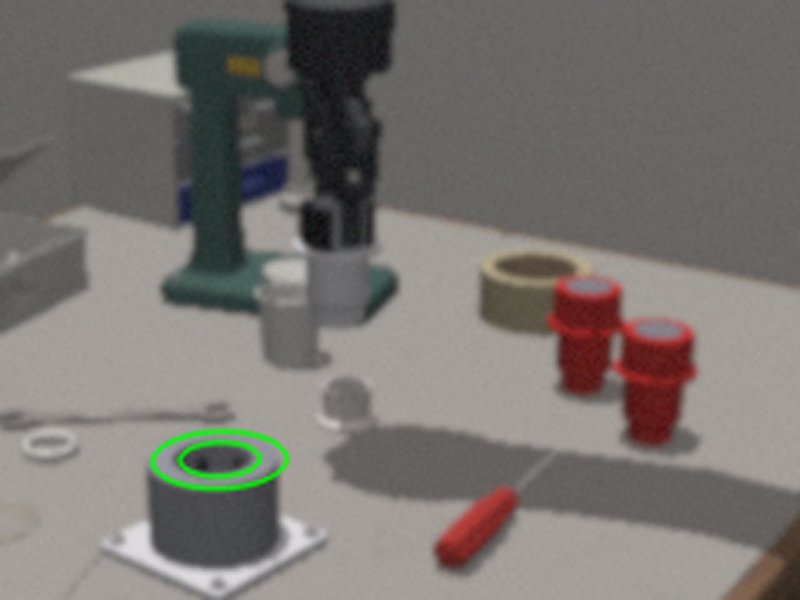

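The pot is held upright. The rim overlay is off by a few pixels (wrist rim centre about (136,85), overlay at (131,83)), so I refine it with an edge fit in each view.

```bash
cat > fit.py <<'E'
import cv2,numpy as np
from scipy.ndimage import map_coordinates
from h import *
def fit(img,c,f,p0,z=.068,w=.008,radii=((.044,1),(.026,1))):
    g=cv2.GaussianBlur(cv2.cvtColor(img,cv2.COLOR_BGR2GRAY).astype(float),(0,0),.8)
    a=np.linspace(0,2*np.pi,72,endpoint=False);best=[]
    def samp(x,y,r):
        q=np.array([f(c,(x+r*np.cos(t),y+r*np.sin(t),z)) for t in a]);return map_coordinates(g,[q[:,1],q[:,0]],order=1,mode='nearest')
    for x in np.arange(p0[0]-w,p0[0]+w+1e-9,.001):
        for y in np.arange(p0[1]-w,p0[1]+w+1e-9,.001):
            s=0
            for r,k in radii:
                s+=k*np.minimum(np.abs(samp(x,y,r+.002)-samp(x,y,r-.002)),40).mean()
            best.append((s,x,y))
    best.sort(reverse=True);b=np.array(best[:6]);return b.round(4)
E
python3 - <<'E'
from workcell import bot
from fit import *
p=(.532,.1435)
w=cv2.imread("pics/w6.png");c=bot.calibration("wrist")
print("wrist",fit(w,c,fproj,p),"\nin",fit(w,c,fproj,p,radii=((.026,1),))[:3])
t=cv2.imread("pics/top0.png");ct=bot.calibration("top")
print("top",fit(t,ct,proj,p),"\nin",fit(t,ct,proj,p,radii=((.026,1),))[:3])
s=cv2.imread("pics/s6r.png");cs=bot.calibration("side")
print("side",fit(s,cs,proj,p),"\nin",fit(s,cs,proj,p,radii=((.026,1),))[:3])
E
```

```text
wrist [[59.4716  0.537   0.1435]
 [59.2322  0.537   0.1425]
 [59.103   0.537   0.1445]
 [58.5811  0.537   0.1455]
 [58.5527  0.536   0.1435]
 [58.3615  0.536   0.1445]] 
in [[38.8676  0.537   0.1455]
 [38.677   0.537   0.1445]
 [38.587   0.537   0.1435]]
top [[43.745   0.534   0.1465]
 [43.1861  0.535   0.1465]
 [43.0533  0.534   0.1475]
 [42.9852  0.534   0.1455]
 [42.7755  0.535   0.1455]
 [42.6265  0.533   0.1465]] 
in [[27.258   0.534   0.1465]
 [27.1077  0.534   0.1475]
 [26.817   0.535   0.1465]]
side [[34.4499  0.536   0.1455]
 [34.3923  0.536   0.1465]
 [34.3742  0.537   0.1455]
 [34.1335  0.537   0.1445]
 [34.0635  0.535   0.1465]
 [33.9172  0.537   0.1465]] 
in [[24.9684  0.537   0.1445]
 [24.9236  0.536   0.1455]
 [24.9187  0.537   0.1455]]
```

Run:
```python
from workcell import bot
from fit import *
w=cv2.imread("pics/w6.png");c=bot.calibration("wrist");s=bot.observe();P=s["position"];zb=P[2]-.0275
print(P)
for dz in(-.006,-.003,0,.003): print(dz,fit(w,c,fproj,P,z=zb+.06+dz,w=.006,radii=((.032,1),))[:2],fit(w,c,fproj,P,z=zb+.09+dz,w=.006,radii=((.021,1),))[:2])
t=cv2.imread("pics/top0.png");ct=bot.calibration("top")
print("top",fit(t,ct,proj,(.5628,-.1705),z=.09,radii=((.0215,1),))[:3],fit(t,ct,proj,(.5628,-.1705),z=.06,radii=((.032,1),))[:3])
```

```text
[ 0.5493121  -0.02226569  0.13694254]
-0.006 [[ 2.33321e+01  5.49300e-01 -2.23000e-02]
 [ 2.31082e+01  5.49300e-01 -2.33000e-02]] [[ 4.000e+01  5.473e-01 -2.430e-02]
 [ 4.000e+01  5.473e-01 -2.530e-02]]
-0.003 [[ 2.38321e+01  5.50300e-01 -2.23000e-02]
 [ 2.37104e+01  5.45300e-01 -2.73000e-02]] [[ 3.99244e+01  5.48300e-01 -2.33000e-02]
 [ 3.97056e+01  5.48300e-01 -2.43000e-02]]
0 [[25.6334  0.5443 -0.0283]
 [25.2408  0.5443 -0.0273]] [[ 3.40006e+01  5.49300e-01 -2.23000e-02]
 [ 3.39351e+01  5.50300e-01 -2.23000e-02]]
0.003 [[ 2.82700e+01  5.45300e-01 -2.73000e-02]
 [ 2.78233e+01  5.45300e-01 -2.83000e-02]] [[ 3.43952e+01  5.48300e-01 -2.33000e-02]
 [ 3.40504e+01  5.49300e-01 -2.43000e-02]]
top [[28.2056  0.5668 -0.1665]
 [28.1484  0.5678 -0.1675]
 [28.0183  0.5678 -0.1665]] [[23.9163  0.5658 -0.1755]
 [23.6607  0.5648 -0.1755]
 [23.657   0.5668 -0.1745]]
```

The views agree on the holder at about (0.536, 0.145), within 2 mm, and the pot is centred on the tool axis within about 1–2 mm. The 36 mm nose in the 52 mm bore leaves 8 mm each side.

Emit:
servo_tool(plan=[[-1,10,0,0,1],[-3,30,0,0,1],[-5,55,0,0,1],[-7,80,0,0,1],[-9,105,0,0,1],[-11,130,0,0,1],[-13,150,0,0,1],[-14,162,0,0,1],[-14,166,0,0,1],[-14,166,0,0,1]])

```text
clock: 9.87
position: [0.5354, 0.1451, 0.1371]
tool_rot: [-3.142, 0.0, 0.84]
force: [-1.0, 0.6, -3.1]
grip_width: 0.0521
```

Emit:
servo_tool(plan=[[0,0,-3,0,1],[0,0,-8,0,1],[0,0,-13,0,1],[0,0,-18,0,1],[0,0,-23,0,1],[0,0,-28,0,1],[0,0,-32,0,1],[0,0,-34,0,1],[0,0,-35,0,1],[0,0,-35,0,1]])

```text
clock: 10.7
position: [0.5354, 0.1449, 0.102]
tool_rot: [-3.141, 0.0, 0.84]
force: [0.7, 0.5, -2.8]
grip_width: 0.052
```

Run:
```python
from workcell import bot
from fit import *
s=bot.observe();P=s["position"];print(s["clock"],P,s["force"],s["grip_width"],s["qpos"])
c=bot.calibration("wrist");f=bot.grab_frame("wrist");cv2.imwrite("pics/w7r.png",f)
for r in(.044,): circ(f,c,fproj,(.536,.145,.068),r,(0,255,0))
circ(f,c,fproj,(P[0],P[1],.068),.044,(0,0,255))
cv2.imwrite("pics/w7.png",f)
g=bot.grab_frame("side");cv2.imwrite("pics/s7.png",cv2.resize(g[110:290,150:390],(800,600),interpolation=2))
```

```text
10.7 [0.53535051 0.14491529 0.10202883] [ 0.67866515  0.45633735 -2.82821126] 0.05199381239188299 [-0.11180245  0.55727817 -0.35739753  1.86114795  0.26875722  0.77052445
 -1.34483626]
```

View pics/w7.png

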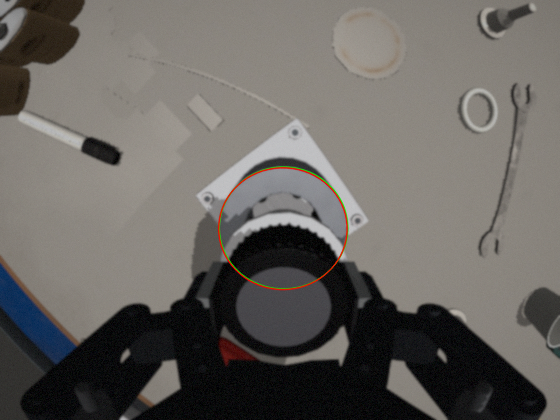

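View pics/s7.png

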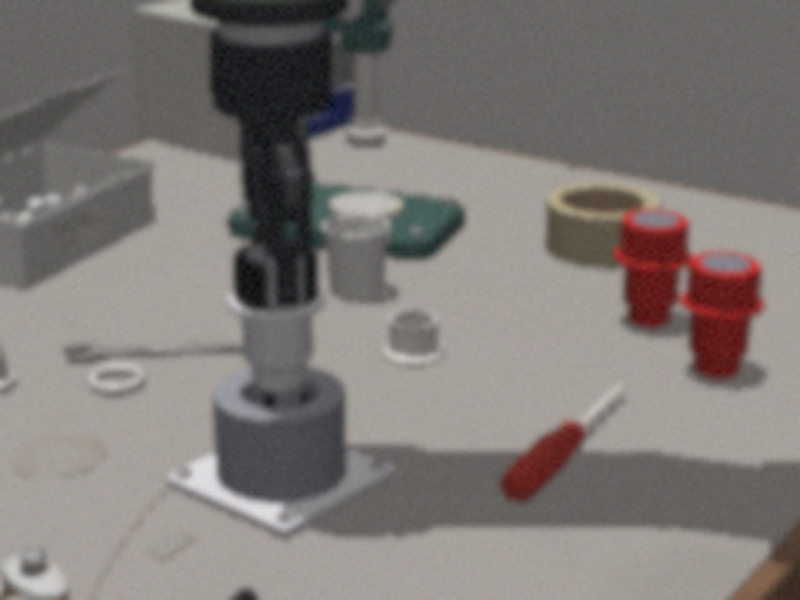

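The rim overlay, the holder and the tool axis (283,228) coincide. In the side view the nose is centred over the bore at about (278,385). I lower to just above the beads.

Emit:
servo_tool(plan=[[0,0,-4,0,1],[0,0,-8,0,1],[0,0,-12,0,1],[0,0,-16,0,1],[0,0,-20,0,1],[0,0,-24,0,1],[0,0,-27,0,1],[0,0,-30,0,1],[0,0,-30,0,1],[0,0,-30,0,1]], squeeze=100)

```text
clock: 11.63
position: [0.5353, 0.1449, 0.0721]
tool_rot: [-3.141, 0.0, 0.84]
force: [0.5, -0.7, -2.3]
grip_width: 0.0517
```

Emit:
servo_tool(plan=[[0,0,-1,0.1,1],[0,0,-2,0.2,1],[0,0,-3,0.3,1],[0,0,-4,0.4,1],[0,0,-5,0.5,1],[0,0,-6,0.6,1],[0,0,-7,0.7,1],[0,0,-8,0.8,1],[0,0,-9,0.9,1],[0,0,-10,1.0,1]])

```text
clock: 12.47
position: [0.5361, 0.1451, 0.063]
tool_rot: [3.14, 0.0, 1.844]
force: [-2.4, -0.9, 12.5]
grip_width: 0.0516
```

Emit:
servo_tool(plan=[[0,0,-1,0.1,1],[0,0,-2,0.2,1],[0,0,-3,0.3,1],[0,0,-4,0.4,1],[0,0,-5,0.5,1],[0,0,-6,0.6,1],[0,0,-7,0.7,1],[0,0,-8,0.8,1],[0,0,-9,0.9,1],[0,0,-10,1.0,1]])

```text
clock: 13.3
position: [0.5368, 0.1456, 0.0538]
tool_rot: [3.14, 0.003, 2.844]
force: [-2.3, -0.1, 19.3]
grip_width: 0.0517
```

Run:
```python
from workcell import bot
from fit import *
s=bot.observe();P=s["position"];print(s["clock"],P,s["force"],s["moment"],s["grip_width"],s["qpos"])
f=bot.grab_frame("wrist");cv2.imwrite("pics/w8.png",f)
g=bot.grab_frame("side");cv2.imwrite("pics/s8.png",cv2.resize(g[150:270,170:330],(800,600),interpolation=2))
```

```text
13.3 [0.5367814  0.14555365 0.05376732] [-2.34413674 -0.11090602 19.33909729] [ 0.05189152  0.47631079 -0.63351842] 0.05171569571654267 [ 0.19511815  0.74654019 -0.81828913  1.87080717  0.72369698  0.84710024
  0.27550604]
```

View pics/s8.png

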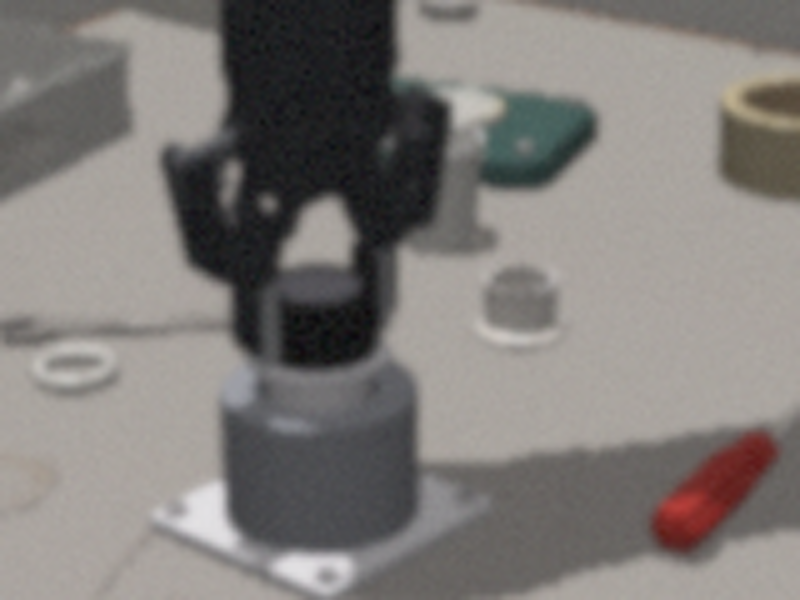

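View pics/w8.png

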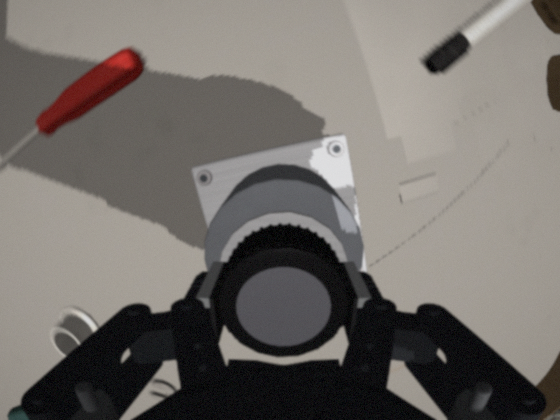

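Going well: the flange gap to the rim is shrinking and the pot is upright. I now twist back the other way, pressing more slowly.

Emit:
servo_tool(plan=[[0,0,-0.5,-0.11,1],[0,0,-1.3,-0.22,1],[0,0,-2,-0.33,1],[0,0,-2.7,-0.44,1],[0,0,-3.4,-0.55,1],[0,0,-4.1,-0.66,1],[0,0,-4.8,-0.77,1],[0,0,-5.5,-0.88,1],[0,0,-6.2,-0.99,1],[0,0,-7,-1.1,1]])

```text
clock: 14.23
position: [0.536, 0.1453, 0.0465]
tool_rot: [3.14, 0.0, 1.735]
force: [-5.7, -0.8, 19.0]
grip_width: 0.0519
```

Emit:
servo_tool(plan=[[0,0,-0.6,-0.11,1],[0,0,-1.2,-0.22,1],[0,0,-1.8,-0.33,1],[0,0,-2.4,-0.44,1],[0,0,-3,-0.55,1],[0,0,-3.6,-0.66,1],[0,0,-4.2,-0.77,1],[0,0,-4.8,-0.88,1],[0,0,-5.4,-0.99,1],[0,0,-6,-1.1,1]])

```text
clock: 15.07
position: [0.5354, 0.1458, 0.0403]
tool_rot: [-3.142, -0.001, 0.636]
force: [-7.4, 1.7, 14.6]
grip_width: 0.0518
```

Run:
```python
from workcell import bot
from fit import *
s=bot.observe();P=s["position"];print(s["clock"],P,s["force"],s["moment"],s["grip_width"],s["qpos"])
f=bot.grab_frame("wrist");cv2.imwrite("pics/w9.png",f)
g=bot.grab_frame("side");cv2.imwrite("pics/s9.png",cv2.resize(g[150:270,170:330],(800,600),interpolation=2))
```

```text
15.0667 [0.53543787 0.14578318 0.04026875] [-7.40176235  1.69080725 14.55723913] [0.46807556 1.6716223  0.93018711] 0.05177720985291119 [-0.18414879  0.64368445 -0.26129808  1.89732222  0.26470225  0.63288666
 -1.54463979]
```

View pics/s9.png

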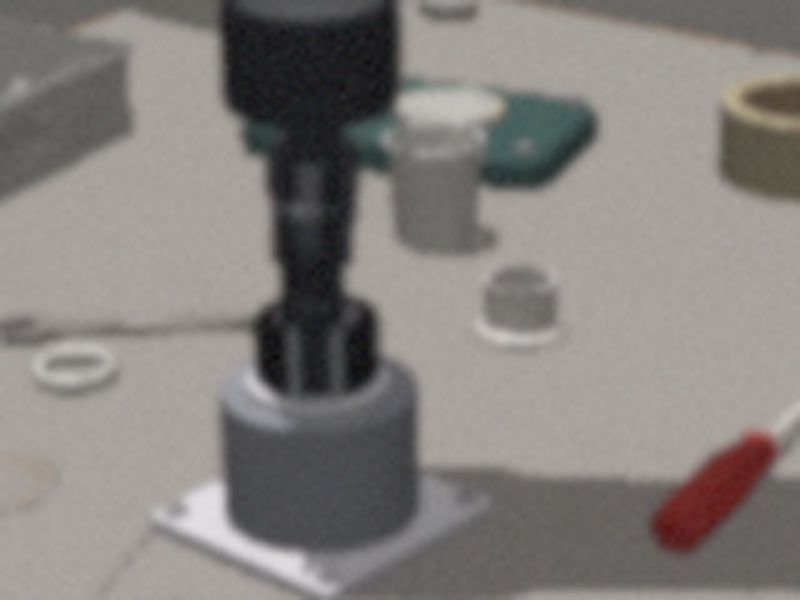

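View pics/w9.png

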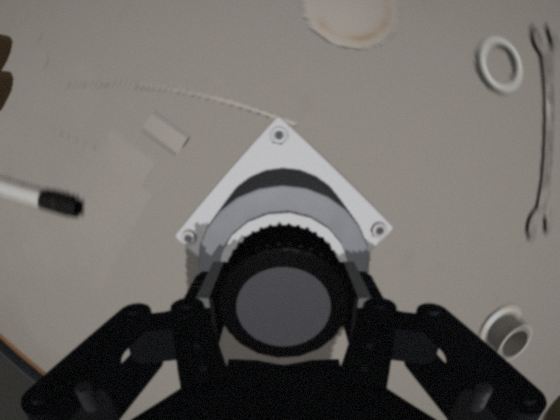

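The flange is nearly on the rim. I keep turning and press until the force rises.

Emit:
servo_tool(plan=[[0,0,-0.3,0.1,1],[0,0,-0.6,0.2,1],[0,0,-0.9,0.3,1],[0,0,-1.2,0.4,1],[0,0,-1.5,0.5,1],[0,0,-1.7,0.6,1],[0,0,-1.9,0.7,1],[0,0,-2.1,0.8,1],[0,0,-2.3,0.9,1],[0,0,-2.5,1.0,1]])

```text
clock: 16.0
position: [0.5365, 0.145, 0.0394]
tool_rot: [3.139, 0.0, 1.642]
force: [-12.9, -5.0, 52.0]
grip_width: 0.0518
```

The descent stopped at TCP z = 0.0394 (predicted home: 0.0395) with the force rising to 52 N, so it has bottomed out. I unload slightly and look.

Emit:
servo_tool(plan=[[0,0,0.6,0,1],[0,0,1.2,0,1],[0,0,1.5,0,1],[0,0,1.5,0,1],[0,0,1.5,0,1],[0,0,1.5,0,1],[0,0,1.5,0,1],[0,0,1.5,0,1],[0,0,1.5,0,1],[0,0,1.5,0,1]])

```text
clock: 16.83
position: [0.5364, 0.145, 0.0396]
tool_rot: [3.139, 0.0, 1.64]
force: [-1.0, -2.1, 18.7]
grip_width: 0.0521
```

Run:
```python
from workcell import bot
from fit import *
s=bot.observe();P=s["position"];print(s["clock"],P,s["force"],s["moment"],s["grip_width"],s["qpos"])
g=bot.grab_frame("side");c=bot.calibration("side")
cv2.imwrite("pics/s10.png",cv2.resize(g[150:270,170:330],(800,600),interpolation=2))
```

```text
16.8333 [0.53637521 0.14497392 0.03956226] [-1.01978932 -2.10614115 18.69604395] [-0.53233559  1.16136611  0.62240664] 0.052111747434242225 [ 9.37578847e-06  6.84077166e-01 -5.21214237e-01  1.88692241e+00
  5.09890825e-01  7.03319495e-01 -7.51817532e-01]
```

View pics/s10.png

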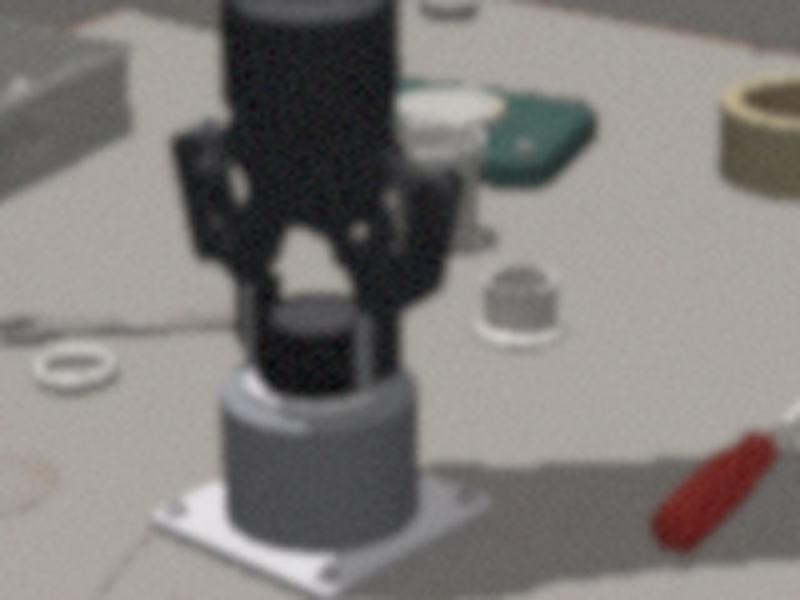

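The flange lies flat on the rim. I open, then retreat straight up.

Emit:
servo_tool(plan=[[0,0,0,0,0.3],[0,0,0,0,0],[0,0,0,0,-0.4],[0,0,0,0,-1],[0,0,0,0,-1],[0,0,0,0,-1],[0,0,0,0,-1],[0,0,0,0,-1],[0,0,3,0,-1],[0,0,8,0,-1]])

```text
clock: 17.72
position: [0.5351, 0.1449, 0.0461]
tool_rot: [-3.141, 0.0, 1.64]
force: [0.3, 0.8, 0.5]
grip_width: 0.0852
```

Emit:
servo_tool(plan=[[0,0,10,0,-1],[0,0,22,0,-1],[0,0,36,0,-1],[0,0,50,0,-1],[0,0,65,0,-1],[0,0,80,0,-1],[0,0,95,0,-1],[0,0,108,0,-1],[0,0,115,0,-1],[0,0,115,0,-1]])

```text
clock: 18.55
position: [0.5362, 0.1451, 0.1633]
tool_rot: [3.139, -0.0, 1.64]
force: [0.0, -0.5, -1.4]
grip_width: 0.0853
```

Run:
```python
from workcell import bot
from fit import *
s=bot.observe();P=s["position"];print(s["clock"],P,s["force"],s["grip_width"])
g=bot.grab_frame("side");c=bot.calibration("side")
for z,r,k in((.068,.044,(0,255,0)),(.072,.032,(0,0,255)),(.102,.027,(255,0,0))): circ(g,c,proj,(.536,.145,z),r,k)
raw=bot.grab_frame("side")
cv2.imwrite("pics/s11.png",cv2.resize(np.hstack([g[150:270,180:310],raw[150:270,180:310]]),(800,370),interpolation=2))
f=bot.grab_frame("wrist");cv2.imwrite("pics/w11.png",f)
```

```text
18.55 [0.53617061 0.14511736 0.16333349] [ 0.01897033 -0.47104848 -1.37778728] 0.08527368459705031
```

View pics/s11.png

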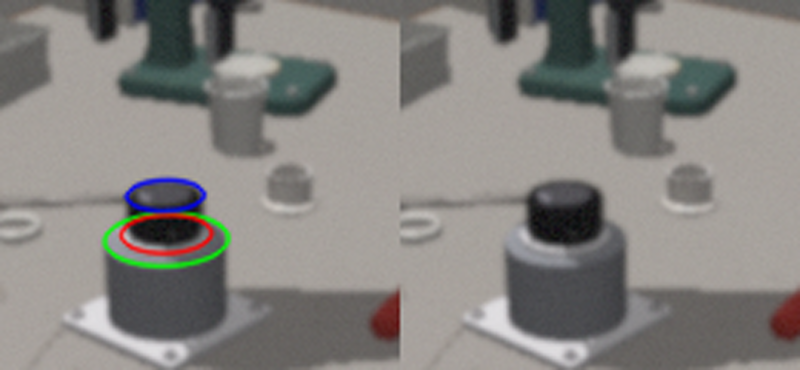

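View pics/w11.png

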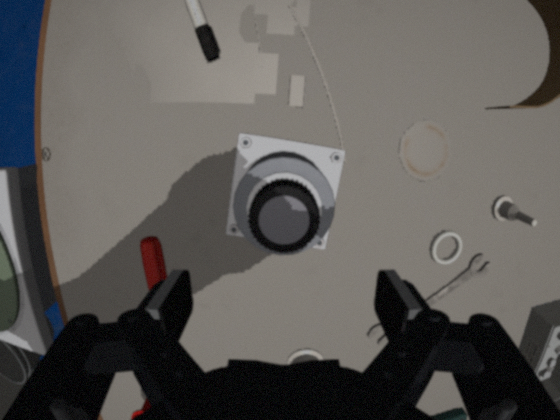

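Released. The side view shows the flange on the rim, and the wrist view shows the pot concentric in the holder at about (285,213). As a last check I fit the seated height and compare the bystanders with the first picture.

Run:
```python
from workcell import bot
from fit import *
raw=bot.grab_frame("side");c=bot.calibration("side")
w=cv2.imread("pics/w11.png");cw=bot.calibration("wrist")
for nm,img,cc,f in(("side",raw,c,proj),("wrist",w,cw,fproj)):
    r=fit(img,cc,f,(.536,.145),z=.068,w=.005,radii=((.044,1),))[0]
    print(nm,"rim",r)
    for z in(.066,.069,.072,.075,.078,.081): print(z,fit(img,cc,f,r[1:],z=z,w=.001,radii=((.032,1),))[0])
a=cv2.imread("pics/side0.png");d=cv2.absdiff(a,raw).max(2)
cv2.imwrite("pics/d.png",np.vstack([np.hstack([a[140:300],raw[140:300]])])[:, ::1][:, :1120].copy() if 0 else cv2.resize(np.hstack([a[120:400,:],raw[120:400,:]]),(800,200)))
cv2.imwrite("pics/z.png",cv2.resize(w[120:270,190:390],(800,600),interpolation=2))
```

```text
side rim [14.3292  0.536   0.147 ]
0.066 [8.006 0.537 0.148]
0.069 [8.7087 0.536  0.146 ]
0.072 [10.1799  0.535   0.146 ]
0.075 [13.1334  0.537   0.146 ]
0.078 [21.4013  0.535   0.146 ]
0.081 [23.961  0.535  0.146]
wrist rim [32.2393  0.536   0.148 ]
0.066 [20.5863  0.535   0.147 ]
0.069 [23.0418  0.535   0.147 ]
0.072 [24.5973  0.535   0.147 ]
0.075 [26.2958  0.536   0.147 ]
0.078 [26.784  0.536  0.147]
0.081 [26.7821  0.536   0.147 ]
```

View pics/z.png

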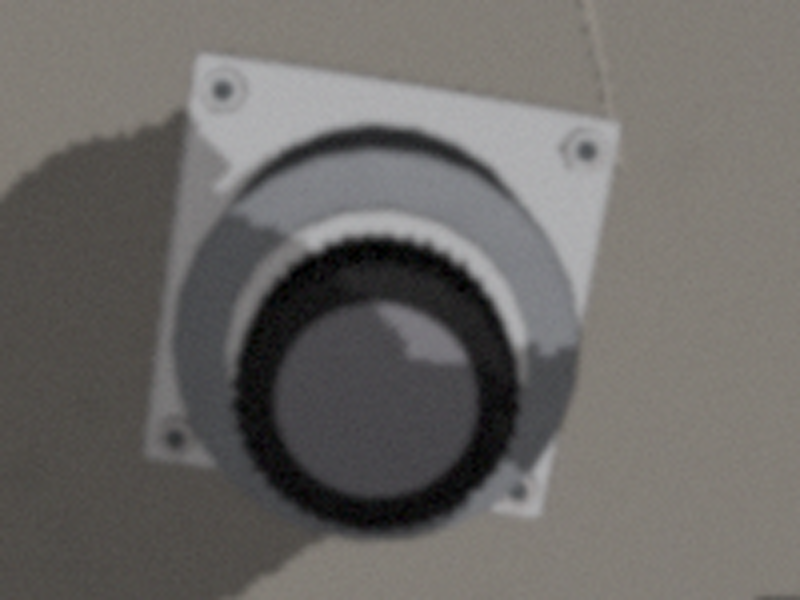

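View pics/d.png

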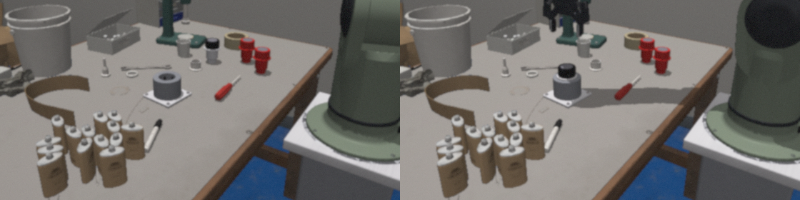

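The flange fit is ambiguous because the black cap edge dominates it. I'll measure the height from the side-view column profile through the axis instead.

Run:
```python
from workcell import bot
from fit import *
c=bot.calibration("side");g=np.mean([cv2.cvtColor(bot.grab_frame("side"),cv2.COLOR_BGR2GRAY).astype(float) for _ in range(3)],0)
T=np.array(c["T"]);d=T[:2,3]-np.array([.536,.146]);d/=np.linalg.norm(d);p=np.array([.536,.146])
u=int(round(proj(c,(*p,.09))[0]));print("col",u);prof=g[165:250,u-2:u+3].mean(1)
print([(165+i,int(v)) for i,v in enumerate(prof)])
for n,r,z in(("cap top back",-.027,.102),("cap top front",.027,.102),("cap bottom front",.027,.072),("flange top front",.032,.072),("flange bot front",.032,.068),("rim front",.044,.068),("holder foot",.044,.008)):
    print(n,proj(c,(*(p+d*r),z))[1].round(2), "dz+4mm:",proj(c,(*(p+d*r),z+.004))[1].round(2))
```

```text
col 233
[(165, 50), (166, 51), (167, 52), (168, 51), (169, 53), (170, 57), (171, 63), (172, 73), (173, 83), (174, 87), (175, 87), (176, 83), (177, 74), (178, 62), (179, 55), (180, 55), (181, 59), (182, 91), (183, 130), (184, 153), (185, 161), (186, 162), (187, 161), (188, 161), (189, 161), (190, 162), (191, 162), (192, 161), (193, 161), (194, 162), (195, 162), (196, 162), (197, 163), (198, 162), (199, 162), (200, 162), (201, 162), (202, 162), (203, 162), (204, 162), (205, 163), (206, 161), (207, 149), (208, 120), (209, 91), (210, 81), (211, 83), (212, 82), (213, 83), (214, 81), (215, 76), (216, 60), (217, 41), (218, 27), (219, 21), (220, 21), (221, 19), (222, 18), (223, 19), (224, 23), (225, 23), (226, 23), (227, 22), (228, 36), (229, 78), (230, 121), (231, 141), (232, 135), (233, 131), (234, 139), (235, 135), (236, 114), (237, 89), (238, 78), (239, 76), (240, 77), (241, 76), (242, 75), (243, 76), (244, 76), (245, 76), (246, 76), (247, 76), (248, 76), (249, 76)]
cap top back 208.11 dz+4mm: 206.45
cap top front 218.07 dz+4mm: 216.36
cap bottom front 230.8 dz+4mm: 229.12
flange top front 231.82 dz+4mm: 230.13
flange bot front 233.5 dz+4mm: 231.82
rim front 235.98 dz+4mm: 234.29
holder foot 260.82 dz+4mm: 259.2
```

Run:
```python
from workcell import bot
from fit import *
c=bot.calibration("side");g=cv2.cvtColor(cv2.imread("pics/side0.png"),cv2.COLOR_BGR2GRAY).astype(float)
T=np.array(c["T"]);p=np.array([.5635,-.1705]);d=T[:2,3]-p;d/=np.linalg.norm(d)
u=int(round(proj(c,(*p,.08))[0]));prof=g[165:215,u-3:u+4].mean(1)
print(u,[(165+i,int(v)) for i,v in enumerate(prof)])
for n,r,z in(("cap top back",-.027,.09),("cap top front",.027,.09),("cap bottom front",.027,.06),("flange top front",.032,.06),("flange bot front",.032,.056),("foot",.018,0)):
    print(n,proj(c,(*(p+d*r),z))[1].round(2))
```

```text
297 [(165, 154), (166, 153), (167, 154), (168, 153), (169, 152), (170, 152), (171, 149), (172, 137), (173, 123), (174, 120), (175, 125), (176, 125), (177, 110), (178, 84), (179, 50), (180, 28), (181, 20), (182, 21), (183, 20), (184, 21), (185, 20), (186, 20), (187, 31), (188, 62), (189, 97), (190, 116), (191, 115), (192, 108), (193, 104), (194, 103), (195, 103), (196, 104), (197, 104), (198, 103), (199, 105), (200, 104), (201, 103), (202, 99), (203, 95), (204, 95), (205, 97), (206, 99), (207, 98), (208, 97), (209, 99), (210, 113), (211, 136), (212, 149), (213, 154), (214, 155)]
cap top back 172.73
cap top front 179.37
cap bottom front 189.92
flange top front 190.59
flange bot front 191.99
foot 209.17
```

On the table, the cap's lower edge sat 1.7 px above its predicted row in this camera. Now it sits 1.6 px above the row predicted for home. The bias is the same, so the pot is seated to within about 1 mm.

```bash
python3 -c "
from workcell import bot
s=bot.observe();print(s['clock'],s['force'],s['grip_width']);print(bot.job_done())"
```

```text
18.9 [ 0.21549026  0.39143313 -0.235808  ] 0.08537358079045952
the job is handed in; nothing more can be done
None
```

The pot is home in the holder with its flange down on the rim. I let go of it and handed the job in at 18.9 s, with the gripper open, clear of everything and reading no force.

I gripped the black-capped aluminium pot by its cap. I turned it one way, then the other, then back as I pressed it into the holder. It stopped at tool height 39.4 mm, against 39.5 mm predicted for home, with the force rising to 52 N. After I let go, the side view put it at home height within about 1 mm. The wrist view showed it centred in the holder. Comparing the side view with the first picture, the other things and the red look-alikes had not visibly moved.

- **Missed first grasp:** the fingertips really sit about 35 mm farther back than the stated tool point, so the jaws shut just above the cap without any force showing. I saw this in the pictures and gripped about 33 mm lower.
- **Pressing force:** mid-insertion readings while turning reached about 19 N, somewhat above the 5–15 N given.
- **Inconclusive check:** one automatic fit of the flange height was misled by the black cap's edge, so I relied on the side-view measurement instead.

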